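Crank a bench screw jack up to its stop

TASK

Fit the loose crank down over the square shaft of the bench jack until it is fully home, then wind it by its wooden handle, clockwise seen from above, to raise the table with the sundial compass on it. Stop when you feel the table's forked lug come up snugly against the stop screw under the brass collar: it must bear on the stop but not be forced. Let go and leave the crank on the shaft, the compass standing on the table and everything else on the counter where it is.

Things in the scene. Friction and masses are not known exactly. Their poses are not given: they have to be found in the camera images.
- jack: Dark cast-iron bench screw jack, fixed to the counter. Origin under its base plate (110 x 310 x 14 mm, y -135 to +175); z up. At y -65 a round drive housing, 48 mm across, flat top 85 mm up, bears the shaft; at y +75 the rising table; at y +145 a 12 mm post, 132 mm tall, carries the collar. Within 85 mm of the shaft nothing is higher than the housing.
- jack_shaft: Upright steel drive shaft on the housing. Origin on its axis at the housing's flat top, 85 mm up, where the crank's hub comes to rest. 20 mm square (sides along its x, y) for 23 mm, then an 18 mm square step up to 26 mm. Clockwise from above raises the table 16 mm a turn. Screw friction, 0.2 N m (3.6 N at the handle), holds it where it is left. Starts wound right down.
- shaft_top (a point): The top of the shaft's round pilot (16 mm across, 5 mm tall), on the shaft axis, 31 mm above the housing's top.
- jack_table: Square steel rising table of the jack, 90 x 90 x 8 mm; origin at the centre of its top face, 58 mm above the counter at the start. A forked lug reaches out 81 mm along +y, astride the post and under the collar; the lug's top is flush with the table's top.
- collar: Brass stop collar, 40 x 30 x 16 mm, clamped on the post, its underside (origin at the centre) 17 to 31 mm above the lug. A steel stop screw through it at x +12.5 mm sticks out 1 to 5 mm below, how far is not known: the lug meets its foot. Past touching, the handle gets about 3 N harder per 4 mm; 4.6 N added is 100 N on the stop. Snug: 3 to 8 N added; 14 N is forcing.
- crank_hub (a point): Loose dark steel crank: centre of its hub (40 x 40 mm, 36 mm tall, so 18 mm above its underside). A 21.5 mm square bore runs right through along z, sides along its x, y. It stands on the counter, bore upright. A flat arm, 14 mm wide, 10 mm thick, flush with the hub's underside, runs along +x to the handle. 0.24 kg in all. On the shaft it has about 0.08 rad of play either way.
- crank_handle (a point): Centre of the crank's upright wooden handle, 55 mm along the crank's +x from the hub's axis, 38 mm above the hub's underside. A sleeve 20 mm across, 49 mm tall (13 to 62 mm above the hub's underside), that spins freely on its upright axis, so it can be held at one gripper yaw while carried round.
- compass: Boxwood sundial compass, a disc 68 mm across and 12 mm thick with a small brass gnomon (22 mm tall in all), standing on the jack's table; origin at the centre of its underside. Not fastened, 0.12 kg.
- lens: Cracked convex lens in a brass rim, 60 mm across, 8 mm thick, lying on the counter; origin under its centre. Bystander.
- keeper: Blued iron keeper bar 16 x 75 x 10 mm (long along y), lying on the counter; origin under its centre. Bystander.
- case: Black lacquered tin compass case 86 x 111 x 39 mm with a small brass lock; origin under its centre. Bystander.
- driver: Screwdriver, 150 mm long, lying on the counter along its x. Bystander.
- oilpot: Small amber glass jar with a brass cap, 52 mm across, 65 mm tall; origin under its centre. Bystander.
- weight: Brass knob weight, 36 mm across, 44 mm tall; origin under its centre. Bystander.
Things that resemble listed ones, but are neither listed nor needed, are in the scene too. Leave any orange look-alike of the compass alone.

How it is judged:
By the outcome, as a careful person would: the job done as asked, in the order asked, and still so for the second after the job is handed in, with the robot touching nothing.
It also fails if it takes over 72 s, if anything falls off the work surface, if the arm or the gripper's body presses on something with over 40 N, if the wrist force passes 120 N, or if a joint passes its speed limit or range.

ROBOT

A 7-joint arm with a two-finger parallel gripper is mounted at the origin on the work surface. World frame = base frame: x ahead of the robot, y to its left, z up, the work surface at z = 0. Lengths are in m, angles in degrees, forces in N, time in s.
With the tool pointing down it reaches from about 0.35 to 0.9 m from the base axis. Payload 19.9 kg.
Tool frame: the origin (TCP) lies on the centre line of the jaws, within the pads' length; the fingertips stand robot.tips_ahead ahead of it and the grasp point (between the pads) lies 3 mm ahead of it (robot.tips_ahead is the distance from the TCP to the fingertips, in m); x points along the fingers, z is the direction in which the jaws open and shut, and the axes are right-handed (so a half turn about x gives the same grasp; the last joint's range is limited). The gripper opens to 94 mm and grips with 3 to 60 N. Pads are 16 mm wide; open, the fingers measure 119 mm over their backs; the gripper's body (75 mm by 177 mm) begins 78 mm behind the grasp point.
Start: joints at [-72.565, 23.915, -0.59, 92.452, 0.269, 63.638, -3.037], TCP at [0.212, 0.588, 0.227] pointing down, gripper open.
Joint ranges: [-161.28, 161.28], [-22.2, 115.67], [-73.04, 71.86], [3.21, 147.25], [-68.34, 248.33], [10.77, 114.83], [-161.83, 161.83]. Speed limits (degrees/s): [108.29, 108.29, 136.94, 136.94, 172.46, 172.46, 172.46].

INTERFACE

Orientations are given as a 3x3 rotation matrix whose columns are the frame's x, y, z axes.
In Python, from plant import robot, viewer, models gives the robot as it stands.
- The arm moves only by the tool arm_command, never from a script. Its argument "motion" is a list of rows, each an object with "delta_rot": the turn, a rotation vector about the world's x, y, z in units of 8 degrees (1.0 is 8 degrees), a list of three; "travel": the shift along the world's x, y, z in units of 40 mm (1.0 is 40 mm), a list of three; "hand": the finger opening in mm, from 0 to 94. A call has 1 to 10 rows; each row is the pose to reach, as a shift and turn from the pose measured when the call began; what a row does not reach only later rows make up. A row lasts 1/8 s, in which the tool goes at most 62.5 mm and 10.7 degrees, less where a joint would pass 70% of its speed; a pose out of reach is approached as far as the arm can. A call with a gripper value outside its range is refused whole. The fingers move at their own pace and stop on an object; "force" is the grip in N (left out, the last holds). Time passes only in rows, so rows that repeat a pose let the fingers close. It gives the time, the measured TCP pose, the force and the opening at its end, in the units of the state.
- robot.get_state(): the state, without advancing time (a new reading comes with each control period).
- viewer.read_camera(name): name is "side" or "top"; returns the picture (384x512x3 uint8, red, green, blue); there is no depth.
- viewer.camera_params(name): a dict with "intrinsics" (3x3 intrinsics, pixels), "rvec" (rotation vector, rad) and "tvec" (3), from world to camera coordinates, as OpenCV has them. Camera axes: x right, y down, z forward; pixel columns grow to the right and rows downward; lengths in m; the calibration is good to about 2 mm. A picture is of the moment at which its call begins. camera_params takes no time and is no camera call.
- robot.close_job(): hands the job in, once; it reports no verdict.
Trained networks look in the newest picture that a camera, given by its name, has taken for a name from the list of things; names that differ only in an ending like _2 or _b are one class to them, and where a whole thing is asked for, a point or a joint stands for the part that bears it (a point fixed in the world has none). Each returns a list of dicts, best first, with "score" (0 to 1); they miss things now and then, are a little off and sometimes report something else, mostly with a low value. They report only what shows in the picture. A call takes as long as a camera call. They do not tell look-alikes from the thing itself.
- models.trace(camera, name): "region" (384x512 bool, what is visible of it).
- models.landmark_of(camera, name): "location" ([x, y, z] in m, in world coordinates, good to about 4 mm: a listed point, or the origin of a listed thing).
The state is a dict: "t": time; "q": joint angles; "dq": joint speeds; "tau": joint torques, N m; "ee_pos": TCP position; "tool_rot": TCP orientation; "force": force on the tool from outside, world axes, zero at the start; "torque": the same for the moment, N m; "width": finger opening in m.
Only numpy, scipy, OpenCV 4.12 (cv2) and the standard library are available. Lean on these libraries where they do the work, as an engineer would, in place of code of your own. Each camera call takes 0.05 s, during which the arm holds its last target. There are 200 camera calls.

## Working session

There is one attempt and no reset: what is moved stays moved. The work goes in short steps, Python scripts to look and compute and a tool call to move; the robot and the scene stay as the last step left them, time stands still between calls to the robot, and variables do not carry over. Pictures are saved under pics/ and viewed, about 8 in all and at most 12, crops included, and the job is handed in when it is done.

Besides the shell and the picture viewer there is one more tool, called after "Request:" as name(argument=value, ...), one argument or row to a line, values as JSON. arm_command: Moves the arm, as the interface text tells. Its arguments: {"type":"object","properties":{"motion":{"type":"array","items":{"type":"object","properties":{"delta_rot":{"type":"array","items":{"type":"number"}},"travel":{"type":"array","items":{"type":"number"}},"hand":{"type":"number"}}}},"force":{"type":"number"}},"required":["motion"]}

```bash
ls; mkdir -p pics; cat > h.py <<'E'
import numpy as np, cv2
from plant import robot, viewer, models
def P(cam):
    p=viewer.camera_params(cam); return np.array(p["intrinsics"]),np.array(p["rvec"],float),np.array(p["tvec"],float)
def proj(cam,X):
    K,r,t=P(cam); return cv2.projectPoints(np.array(X,float).reshape(-1,1,3),r,t,K,None)[0].reshape(-1,2)
def ray(cam,px,z):
    K,r,t=P(cam); R=cv2.Rodrigues(r)[0]; c=-R.T@t.ravel()
    d=R.T@np.linalg.inv(K)@np.array([px[0],px[1],1.]); return c+d*(z-c[2])/d[2]
E
python3 - <<'E'
from h import *
a=viewer.read_camera("side");b=viewer.read_camera("top")
cv2.imwrite("pics/side1.png",a[:,:,::-1]);cv2.imwrite("pics/top1.png",b[:,:,::-1])
s=robot.get_state();print(s["t"],s["ee_pos"],np.round(s["tool_rot"],3),robot.tips_ahead,s["force"])
for n in ["jack","jack_shaft","shaft_top","jack_table","collar","crank_hub","crank_handle","compass"]:
  for c in ["side","top"]:
    for d in models.landmark_of(c,n)[:3]:
        X=d["location"];print(n,c,round(d["score"],2),np.round(X,4),proj(c,X).round(0)[0])
E
```

```text
pics
0.1 [0.21175747 0.58772079 0.226916  ] [[-0.    -0.941  0.339]
 [-0.001  0.339  0.941]
 [-1.    -0.    -0.001]] 0.022 [-1.1450037   0.30599693  0.89795497]
jack side 0.74 [ 0.5591  0.1711 -0.0017] [235. 281.]
jack top 0.62 [0.5609 0.1691 0.0022] [187. 209.]
jack_shaft side 0.61 [ 0.4103 -0.2467 -0.004 ] [327. 195.]
jack_shaft side 0.41 [0.5723 0.1074 0.0892] [239. 231.]
jack_shaft side 0.23 [0.5224 0.3131 0.0826] [227. 310.]
jack_shaft top 0.53 [0.5729 0.1027 0.0879] [206. 202.]
shaft_top side 0.75 [0.5721 0.1072 0.1175] [239. 222.]
shaft_top side 0.29 [0.5213 0.3129 0.0808] [227. 311.]
shaft_top top 0.97 [0.5746 0.1116 0.116 ] [201. 201.]
jack_table side 0.91 [0.5425 0.2462 0.0592] [230. 289.]
jack_table top 0.86 [0.539  0.2468 0.0607] [153. 216.]
jack_table top 0.62 [ 0.4076 -0.2513  0.0015] [339. 267.]
collar side 0.71 [0.523  0.3127 0.0846] [227. 309.]
collar top 0.7 [0.5219 0.3128 0.082 ] [125. 222.]
crank_hub side 0.83 [ 0.5034 -0.3176  0.0156] [302. 173.]
crank_hub side 0.49 [0.5725 0.1099 0.0873] [238. 233.]
crank_hub side 0.22 [ 0.4522 -0.2882  0.0413] [317. 174.]
crank_hub top 0.83 [ 0.5078 -0.3128  0.0151] [362. 230.]
crank_hub top 0.18 [0.5736 0.1093 0.1172] [201. 201.]
crank_handle side 0.95 [ 0.4532 -0.2816  0.0406] [316. 175.]
crank_handle top 0.69 [ 0.4611 -0.2862  0.0367] [354. 247.]
compass side 0.84 [0.3963 0.3132 0.0006] [292. 357.]
compass side 0.78 [0.5424 0.2431 0.0572] [230. 289.]
compass top 0.97 [0.3967 0.3106 0.0024] [134. 268.]
compass top 0.68 [0.544  0.2392 0.0552] [156. 214.]
compass top 0.32 [ 7.840e-01 -1.861e-01 -3.000e-04] [313. 132.]
```

```bash
python3 - <<'E'
import cv2,numpy as np
a=cv2.imread("pics/side1.png");b=cv2.imread("pics/top1.png")
cv2.imwrite("pics/v1.png",cv2.resize(b,(800,600),interpolation=3))
cv2.imwrite("pics/v2.png",cv2.resize(a,(800,600),interpolation=3))
c=cv2.resize(b[195:285,315:405],(500,500),interpolation=2);d=cv2.resize(b[170:240,180:250],(300,300),interpolation=2)
cv2.imwrite("pics/v3.png",np.hstack([c,np.vstack([d,np.zeros((200,300,3),np.uint8)])]))
E
```

```text
(no output)
```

View pics/v1.png

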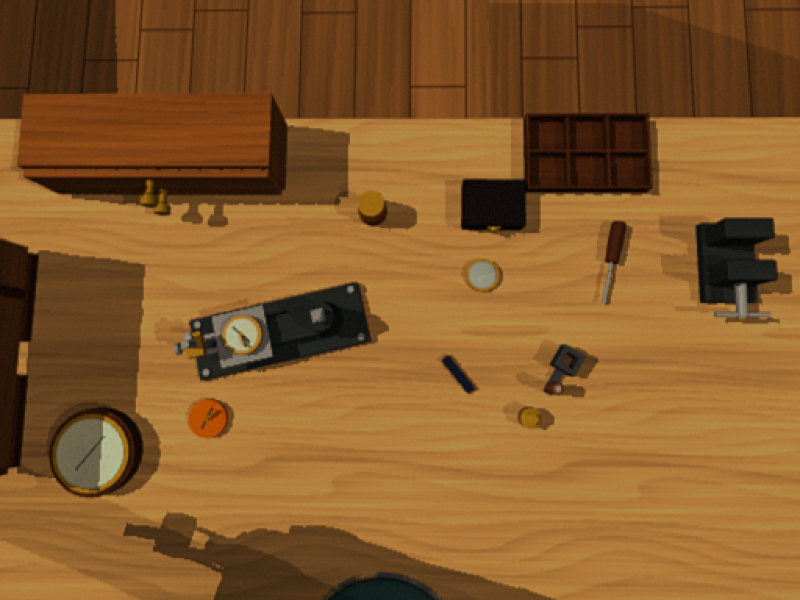

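View pics/v2.png

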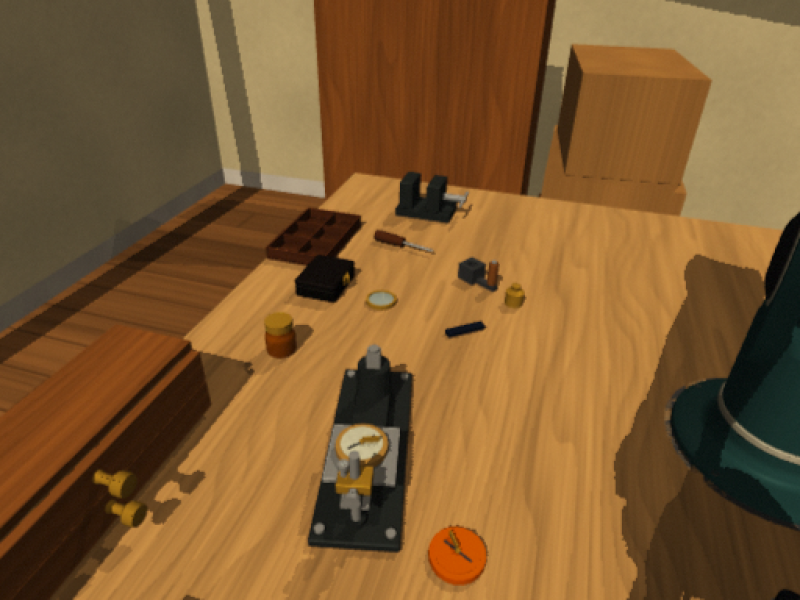

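View pics/v3.png

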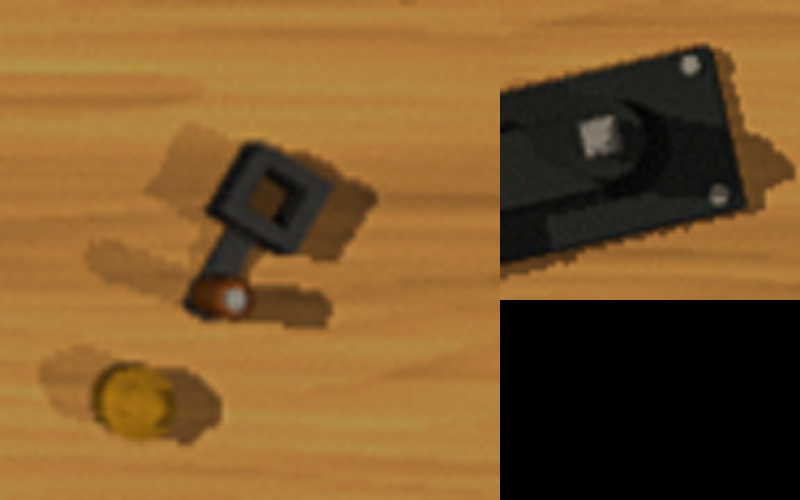

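Top view (800x600): the loose crank has its hub at (570,357) and handle at (553,388). Crank look-alikes are the vice (735,265) and the knob weight (530,417). The jack is at (282,332) with its shaft at (320,313), and the boxwood compass on the table is at (240,333). The orange disc (208,418) is the decoy. The close crop shows a square bore with an arm to a wooden handle, so this is the crank. Next I'll refine poses.

```bash
python3 - <<'E'
from h import *
from scipy.optimize import least_squares
b=cv2.imread("pics/top1.png");g=cv2.cvtColor(b,6)
# hub top corners from crop (scale 5.556, origin 315,195)
c=np.array([[255,142],[333,185],[293,250],[210,205]])/5.5556+[315,195]-.5
W=np.array([ray("top",p,.036) for p in c]);print("hub top",W.mean(0).round(4));
E=W-np.roll(W,1,0);print(np.degrees(np.arctan2(E[:,1],E[:,0])).round(1),np.linalg.norm(E,axis=1).round(4))
h=ray("top",np.array([235,299])/5.5556+[315,195]-.5,.062);print("handle top",h.round(4))
# jack plate fit
cor=np.array([[358,283],[370,343],[207,380],[190,318]])/1.5625-.5
def f(p):
    R=np.array([[np.cos(p[2]),-np.sin(p[2])],[np.sin(p[2]),np.cos(p[2])]])
    L=np.array([[55,-135],[-55,-135],[-55,175],[55,175]])/1e3
    X=np.c_[L@R.T+p[:2],np.full(4,.014)];return (proj("top",X)-cor).ravel()
r=least_squares(f,[.56,.17,.2]);p=r.x;print("jack",p[:2].round(4),np.degrees(p[2]),r.fun.round(1))
R=np.array([[np.cos(p[2]),-np.sin(p[2])],[np.sin(p[2]),np.cos(p[2])]])
print("shaft from plate",p[:2]+R@[0,-.065],"collar",p[:2]+R@[0,.145])
for cam,im in (("top",b),("side",cv2.imread("pics/side1.png"))):
    gg=cv2.cvtColor(im,6);u=proj(cam,[.5735,.1093,.111])[0].astype(int);x,y=u
    print(cam,u);print(gg[y-9:y+13,x-9:x+10])
print(g[10:11,:1].shape)
E
```

```text
hub top [ 0.508  -0.3117  0.036 ]
[ -36.2 -118.9  147.4   61.7] [0.0374 0.0416 0.0368 0.044 ]
handle top [ 0.4598 -0.2862  0.062 ]
jack [0.5587 0.1672] 13.013650717609917 [ 1.3 -0.8  2.  -0.5 -3.7  0.2  0.4  1. ]
shaft from plate [0.57336065 0.10387463] collar [0.52607218 0.30848109]
top [201 201]
[[ 27  29  28  27  30  30  28  29  31  30  31  29  33  33  34  33  34  33
   33]
 [ 29  30  29  30  31  28  25  28  29  29  31  30  32  33  31  24  24  20
   22]
 [ 30  29  31  28  31  27  30  30  31  34  32  33  30  33  33  31  26  15
    9]
 [ 29  28  30  28  27  29  29  32  29  31  30  31  29  29  33  32  35  29
   21]
 [ 30  27  27  29  30  27  27  29  26  25  33  28  33  37  34  33  36  34
   34]
 [ 28  20  26  29  26  27  29  29  28  41  63  65  83  99  67  33  32  33
   36]
 [ 24  24  27  26  28  32  43  60  76  97 107 110 118 117  60  31  22  22
   24]
 [ 29  26  27  30  29  31  59 100 108 120 121 121 121  97  57  34  17  20
   15]
 [ 29  28  31  30  26  27  54 117 116 120 119 118 115  87  59  34  15  16
   17]
 [ 29  29  28  29  28  26  47 110 121 120 120 122 121  99  57  44  25  1
[... 2086 characters left out ...]
5 105 107 105 105 105 101  66  22  32
   81]
 [147 143 121  63  33  42  77 106 105 104 105 106 104 106  96  63  19  15
   26]
 [147 126  67  30  30  42  77 104 105 104 105 105 108 105  95  60  21  16
   17]
 [140  90  32  32  31  40  72 104 104 102 104 103 104 104  96  63  20  17
   22]
 [133  48  32  33  31  33  65 104 104 102 105 103 105 106  97  63  19  21
   32]
 [129  32  32  31  26  31  64 105 106 104 103 103 105 103  96  61  17  24
   33]
 [129  29  28  27  30  31  65 105 104 105 104 105 103 105  96  55  27  34
   33]
 [118  25  29  27  26  32  54  89  88  89  89  91  93  93  87  55  32  35
   33]
 [ 78  23  25  27  28  25  30  37  40  39  39  41  53  55  54  42  34  32
   31]]
(1, 1)
```

```bash
cat >> h.py <<'E'
def sq(x,y,yaw,s,z):
    c,n=np.cos(yaw),np.sin(yaw);L=np.array([[1,1],[-1,1],[-1,-1],[1,-1]])*s/2
    return np.c_[L@np.array([[c,n],[-n,c]])+[x,y],np.full(4,z)]
def cyl(x,y,d,z):
    a=np.arange(0,6.28,.3);return np.c_[x+d/2*np.cos(a),y+d/2*np.sin(a),np.full(len(a),z)]
def render(cam,parts,x0,y0,w,h,S=8):
    m=np.zeros((h*S,w*S),np.uint8)
    for X in parts:
        q=(proj(cam,X)+.5-[x0,y0])*S-.5
        cv2.fillConvexPoly(m,cv2.convexHull(np.round(q*16).astype(np.int32)),255,shift=4)
    return cv2.resize(m,(w,h),interpolation=cv2.INTER_AREA)/255.
E
python3 - <<'E'
from h import *
from scipy.optimize import minimize
b=cv2.imread("pics/top1.png",0).astype(float);a=cv2.imread("pics/side1.png",0).astype(float)
T=np.clip((b[194:217,196:217]-32)/(60-32),0,1)
Sd=np.clip((a[228:236,230:250]-32)/(60-32),0,1)
def parts(x,y,w):
    return [np.vstack([sq(x,y,w,.02,.085),sq(x,y,w,.02,.108)]),np.vstack([sq(x,y,w,.018,.108),sq(x,y,w,.018,.111)]),np.vstack([cyl(x,y,.016,.111),cyl(x,y,.016,.116)])]
def cost(p,k=3):
    P_=parts(p[0]/1e3,p[1]/1e3,np.radians(p[2]));e=0
    if k&1:e+=((render("top",P_,196,194,21,23)-T)**2).sum()
    if k&2:e+=((render("side",P_,230,228,20,8)-Sd)**2).sum()
    return e
for k in (1,2,3):
  for w0 in (-10,13,35):
    r=minimize(cost,[573.5,108,w0],args=(k,),method="Nelder-Mead",options=dict(initial_simplex=[[573.5,108,w0],[577,108,w0],[573.5,112,w0],[573.5,108,w0+10]]))
    print(k,w0,r.x.round(1),round(r.fun,2))
E
```

```text
1 -10 [574.8 109.6  14.7] 2.27
1 13 [574.9 109.6  14.6] 2.24
1 35 [574.9 109.5  14.7] 2.23
2 -10 [571.5 110.9  10.2] 20.23
2 13 [573.2 109.3  29.8] 19.58
2 35 [572.4 110.9  28.8] 19.55Traceback (most recent call last):
  File "<stdin>", line 15, in <module>
    res = _minimize_neldermead(fun, x0, args, callback, bounds=bounds,
                               **options)
    fsim[j] = func(sim[j])
              ~~~~^^^^^^^^
    fx = function(np.copy(x), *(wrapper_args + args))
  File "<stdin>", line 10, in cost
  File "h.py", line 18, in render
    q=(proj(cam,X)+.5-[x0,y0])*S-.5
       ~~~~^^^^^^^
  File "h.py", line 6, in proj
    K,r,t=P(cam); return cv2.projectPoints(np.array(X,float).reshape(-1,1,3),r,t,K,None)[0].reshape(-1,2)
          ~^^^^^
  File "h.py", line 4, in P
    p=viewer.camera_params(cam); return np.array(p["intrinsics"]),np.array(p["rvec"],float),np.array(p["tvec"],float)
ValueError: time passes only in moves, steps and waits
```

Request:
arm_command(
  motion=[
    {"travel": [1,-3,0],"delta_rot": [0,0,0],"hand": 94},
    {"travel": [2,-6,0],"delta_rot": [0,0,0],"hand": 94},
    {"travel": [3,-9,0],"delta_rot": [0,0,0],"hand": 80},
    {"travel": [4,-12,0],"delta_rot": [0,0,0],"hand": 70},
    {"travel": [5,-15,0],"delta_rot": [0,0,-0.5],"hand": 70},
    {"travel": [6,-18,0],"delta_rot": [0,0,-0.8],"hand": 70},
    {"travel": [7,-21,0],"delta_rot": [0,0,-1.2],"hand": 70},
    {"travel": [7.39,-22.52,-1],"delta_rot": [0,0,-1.3],"hand": 70},
    {"travel": [7.39,-22.52,-1.5],"delta_rot": [0,0,-1.3],"hand": 70},
    {"travel": [7.39,-22.52,-2],"delta_rot": [0,0,-1.3],"hand": 70},
  ],
  force=30,
)

```text
t: 2.15
ee_pos: [0.408, -0.0058, 0.2045]
tool_rot: [[0.002, -0.864, 0.503], [0.001, 0.503, 0.864], [-1.0, -0.001, 0.002]]
force: [1.6, 0.9, -0.1]
width: 0.0699
```

Request:
arm_command(
  motion=[
    {"travel": [0.4,-1.2,0],"delta_rot": [0,0,0],"hand": 70},
    {"travel": [0.8,-2.4,0],"delta_rot": [0,0,0],"hand": 70},
    {"travel": [1.2,-3.6,0],"delta_rot": [0,0,0],"hand": 70},
    {"travel": [1.6,-4.8,0],"delta_rot": [0,0,0],"hand": 70},
    {"travel": [2.0,-6.0,-0.3],"delta_rot": [0,0,0],"hand": 70},
    {"travel": [2.3,-7.2,-0.8],"delta_rot": [0,0,0],"hand": 70},
    {"travel": [2.49,-7.68,-1.2],"delta_rot": [0,0,0],"hand": 70},
    {"travel": [2.49,-7.68,-1.8],"delta_rot": [0,0,0],"hand": 70},
    {"travel": [2.49,-7.68,-2.3],"delta_rot": [0,0,0],"hand": 70},
    {"travel": [2.49,-7.68,-2.3],"delta_rot": [0,0,0],"hand": 70},
  ],
)

```text
t: 3.4
ee_pos: [0.5071, -0.3124, 0.1114]
tool_rot: [[-0.0, -0.864, 0.503], [0.002, 0.503, 0.864], [-1.0, 0.001, 0.001]]
force: [-1.0, -0.5, 0.9]
width: 0.0703
```

```bash
python3 - <<'E'
from h import *
s=robot.get_state();print(s["t"],s["ee_pos"],np.round(s["force"],2),s["width"],s["q"])
a=viewer.read_camera("side");b=viewer.read_camera("top")
cv2.imwrite("pics/side2.png",a[:,:,::-1])
g=np.hstack([cv2.resize(a[120:220,260:360],(400,400),interpolation=2),cv2.resize(b[180:280,310:410],(400,400),interpolation=2)])
cv2.imwrite("pics/v4.png",g[:,:,::-1])
E
```

```text
3.4 [ 0.50707285 -0.31237656  0.11140342] [-1.02 -0.51  0.92] 0.07030520014176189 [  2.57507803  32.73089323  34.95321107 103.22043065 -23.42255961
  51.47892608 107.96954924]
```

View pics/v4.png

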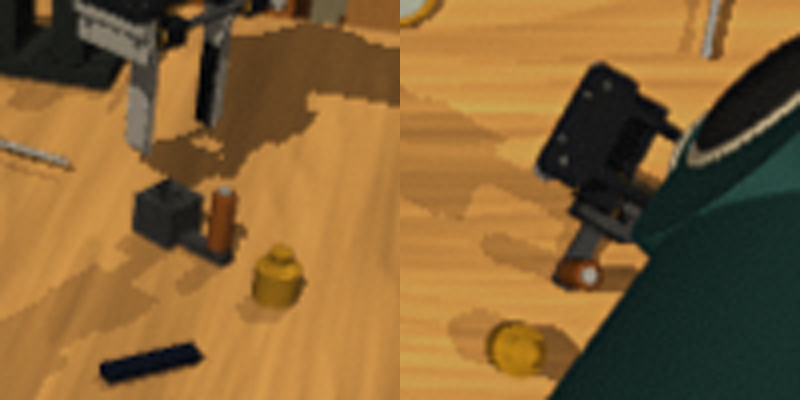

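Left half (side camera): the open fingers hang above the hub at (168,212), with the handle at (222,220) and the weight at (278,275) clear. Now descending and gripping.

Request:
arm_command(
  motion=[
    {"travel": [0.01,-0.01,-0.7],"delta_rot": [0,0,0],"hand": 70},
    {"travel": [0.01,-0.01,-1.4],"delta_rot": [0,0,0],"hand": 70},
    {"travel": [0.01,-0.01,-2.085],"delta_rot": [0,0,0],"hand": 70},
    {"travel": [0.01,-0.01,-2.085],"delta_rot": [0,0,0],"hand": 60},
    {"travel": [0.01,-0.01,-2.085],"delta_rot": [0,0,0],"hand": 48},
    {"travel": [0.01,-0.01,-2.085],"delta_rot": [0,0,0],"hand": 36},
    {"travel": [0.01,-0.01,-2.085],"delta_rot": [0,0,0],"hand": 30},
    {"travel": [0.01,-0.01,-2.085],"delta_rot": [0,0,0],"hand": 30},
    {"travel": [0.01,-0.01,-2.085],"delta_rot": [0,0,0],"hand": 30},
  ],
  force=35,
)

```text
t: 4.62
ee_pos: [0.5089, -0.3138, 0.031]
tool_rot: [[0.004, -0.864, 0.503], [-0.0, 0.503, 0.864], [-1.0, -0.004, 0.002]]
force: [-2.0, 0.1, 10.1]
width: 0.0395
```

Request:
arm_command(
  motion=[
    {"travel": [0,0,0.3],"delta_rot": [0,0,0],"hand": 30},
    {"travel": [0,0,1],"delta_rot": [0,0,0],"hand": 30},
    {"travel": [0,0,2],"delta_rot": [0,0,0],"hand": 30},
    {"travel": [0,0,3],"delta_rot": [0,0,0],"hand": 30},
    {"travel": [0,0,4],"delta_rot": [0,0,0],"hand": 30},
    {"travel": [0,0,4],"delta_rot": [0,0,0],"hand": 30},
  ],
)

```text
t: 5.38
ee_pos: [0.5099, -0.3146, 0.1945]
tool_rot: [[0.009, -0.864, 0.503], [-0.002, 0.503, 0.864], [-1.0, -0.008, 0.003]]
force: [-0.8, -0.3, -3.2]
width: 0.0396
```

```bash
python3 - <<'E'
from h import *
s=robot.get_state();print(s["t"],s["ee_pos"],np.round(s["force"],2),np.round(s["torque"],2),s["width"],s["q"])
a=viewer.read_camera("side");b=viewer.read_camera("top")
u=proj("side",[s["ee_pos"]])[0].astype(int);print(u)
cv2.imwrite("pics/side3.png",a[:,:,::-1]);cv2.imwrite("pics/top3.png",b[:,:,::-1])
for n in ["crank_hub","crank_handle"]:
  for c in ["side","top"]:
    for d in models.landmark_of(c,n)[:2]: print(n,c,round(d["score"],2),np.round(d["location"],4))
E
```

```text
5.375 [ 0.5098597  -0.31457541  0.19451047] [-0.85 -0.32 -3.18] [-0.01 -0.03 -0.04] 0.03955195243202596 [ -0.13744235  26.99546749  38.44290259  99.60467582 -19.321254
  59.62309088 104.8665812 ]
[304 122]
crank_hub side 0.82 [ 0.5063 -0.314   0.1794]
crank_hub top 0.6 [ 0.5109 -0.3134  0.1759]
crank_handle side 0.61 [ 0.4546 -0.2841  0.2047]
crank_handle top 0.65 [ 0.4633 -0.2863  0.1992]
```

Request:
arm_command(
  motion=[
    {"travel": [0.2,1.2,0],"delta_rot": [0,0,-0.6],"hand": 30},
    {"travel": [0.4,2.4,0],"delta_rot": [0,0,-1.2],"hand": 30},
    {"travel": [0.6,3.6,0],"delta_rot": [0,0,-1.8],"hand": 30},
    {"travel": [0.8,4.8,0],"delta_rot": [0,0,-2.4],"hand": 30},
    {"travel": [1.0,6.0,0],"delta_rot": [0,0,-3.2],"hand": 30},
    {"travel": [1.2,7.2,0],"delta_rot": [0,0,-4.0],"hand": 30},
    {"travel": [1.4,8.4,0],"delta_rot": [0,0.03,-4.8],"hand": 30},
    {"travel": [1.5,9.6,0],"delta_rot": [0,0.05,-5.4],"hand": 30},
    {"travel": [1.62,10.56,0],"delta_rot": [0,0.06,-5.64],"hand": 30},
    {"travel": [1.62,10.56,0],"delta_rot": [0,0.06,-5.64],"hand": 30},
  ],
)

```text
t: 6.92
ee_pos: [0.5729, 0.1121, 0.189]
tool_rot: [[-0.007, -0.258, 0.966], [0.001, 0.966, 0.258], [-1.0, 0.003, -0.007]]
force: [-0.6, -1.7, -3.3]
width: 0.0398
```

Request:
arm_command(
  motion=[
    {"travel": [0,0,0],"delta_rot": [0,0,0],"hand": 30},
  ],
)

```text
t: 7.05
ee_pos: [0.5727, 0.1112, 0.1886]
tool_rot: [[-0.008, -0.258, 0.966], [0.0, 0.966, 0.258], [-1.0, 0.002, -0.007]]
force: [-0.3, -1.1, -3.6]
width: 0.0397
```

Request:
arm_command(
  motion=[
    {"travel": [0.055,-0.08,-0.35],"delta_rot": [0,-0.06,0],"hand": 30},
    {"travel": [0.055,-0.08,-0.7],"delta_rot": [0,-0.06,0],"hand": 30},
    {"travel": [0.055,-0.08,-0.7],"delta_rot": [0,-0.06,0],"hand": 30},
    {"travel": [0.055,-0.08,-0.7],"delta_rot": [0,-0.06,0],"hand": 30},
  ],
)

```text
t: 7.55
ee_pos: [0.575, 0.1077, 0.1606]
tool_rot: [[0.001, -0.257, 0.966], [0.0, 0.966, 0.257], [-1.0, 0.0, 0.001]]
force: [0.5, -0.4, -2.7]
width: 0.0399
```

```bash
python3 - <<'E'
from h import *
s=robot.get_state();print(s["t"],s["ee_pos"],np.round(s["tool_rot"][:,0],4),np.round(s["force"],2),np.round(s["torque"],2))
a=viewer.read_camera("side");b=viewer.read_camera("top")
cv2.imwrite("pics/side4.png",a[:,:,::-1]);cv2.imwrite("pics/top4.png",b[:,:,::-1])
for n in ["crank_hub","crank_handle","shaft_top"]:
  for c in ["side","top"]:
    for d in models.landmark_of(c,n)[:2]: print(n,c,round(d["score"],2),np.round(d["location"],4))
g=np.hstack([cv2.resize(a[175:255,197:277],(400,400),interpolation=2),cv2.resize(b[160:240,160:240],(400,400),interpolation=2)])
cv2.imwrite("pics/v5.png",g[:,:,::-1])
E
```

```text
7.55 [0.57499335 0.10772789 0.16062674] [ 6.e-04  3.e-04 -1.e+00] [ 0.54 -0.38 -2.66] [-0.08 -0.03  0.02]
crank_hub side 0.91 [0.5731 0.1095 0.1449]
crank_hub top 0.7 [ 0.7835 -0.1899 -0.0011]
crank_handle side 0.66 [0.5564 0.1644 0.1697]
shaft_top side 0.8 [0.5705 0.104  0.1195]
shaft_top top 0.59 [0.5724 0.1061 0.1159]
```

View pics/v5.png

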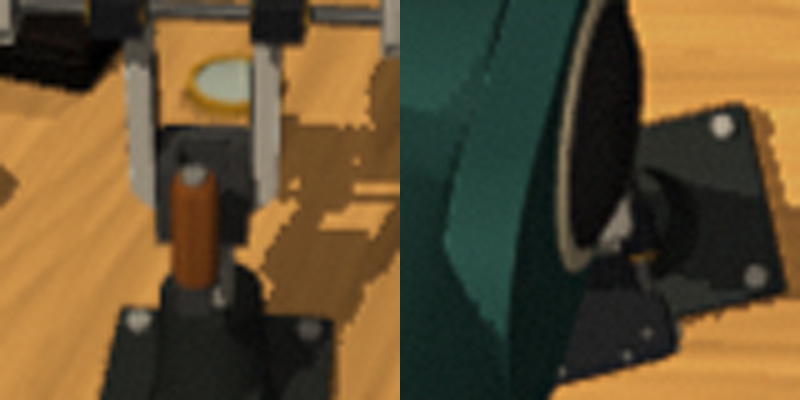

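Left half: hub at (203,185) hangs above the shaft, whose right edge shows at (232,285) behind the handle. Right half: the arm hides the fit. I'll check the lateral offset against the projection, then lower.

```bash
python3 - <<'E'
from h import *
a=cv2.imread("pics/side4.png",0)
t=np.array([.575,.1077]);w=np.radians(104.9);d=.0016
h=t+d*np.array([np.cos(w),np.sin(w)])
for z in (.1296,.1656): print(z,proj("side",sq(h[0],h[1],w,.04,z)).round(1).tolist())
print("shaft pred",proj("side",sq(.5745,.1095,np.radians(14.7),.02,.095)).round(1).tolist())
print("handle axis",proj("side",[[*(h+.055*np.array([np.cos(w),np.sin(w)])),z] for z in (.1426,.1916)]).round(1).tolist())
for r in (212,216,220,222,224,226,229,231,233): print(r,a[r,222:254])
c=cv2.imread("pics/side4.png");print(c[205,226:246].tolist())
E
```

```text
0.1296 [[245.8, 223.6], [247.0, 212.5], [229.3, 211.8], [227.4, 222.9]]
0.1656 [[245.9, 210.3], [247.0, 199.4], [228.9, 198.7], [227.0, 209.5]]
shaft pred [[232.7, 232.5], [241.6, 232.8], [242.3, 227.1], [233.5, 226.8]]
handle axis [[235.1, 229.0], [234.8, 209.9]]
212 [150 141 139 140 140 121  41  43  45  56  74  78  82  84  76  68  65  56
  36  41  38  38  42  43  38  41  93 138 139 135 115  84]
216 [142 143 148 150 148 126  59  43  45  55  67  69  66  61  65  65  60  47
  32  18  22  21  21  22  22  45  88 122 153 154 156 155]
220 [150 152 149 141 136 124  58  42  43  51  66  68  65  61  64  64  59  44
  30  20  22  20  21  22  59 134 159 155 155 156 141  83]
222 [152 146 139 137 139 131  81  41  43  49  66  68  64  61  63  63  56  44
  30  22  21  20  22  23  78 155 155 155 154 141  85  83]
224 [142 137 138 142 142 140 130 133 127  93  65  67  65  60  63  62  58  43
  35  39  41  56  87  99 116 155 156 152 125  82  82  82]
226 [136 139 142 142 145 147 150 154 145  94  63  71  64  61  62  60  58  43
  35  45  52  76 128 153 155 154 152 140  83  83  81  81]
229 [141 142 141 146 149 153 158 155 129  71  63  67  63  59  61  59  53  38
  37  58  57  47  23  18  25  58  99 108  81  82  82  81]
231 [142 143 147 150 153 157 149  99  35  37  53  61  60  57  58  55  48  35
  35  52  56  46  20  20  20  21  35  97 142 101  78  81]
233 [143 146 149 153 159 158 138  32  33  33  35  44  43  43  42  40  36  60
 100  59  55  43  19  19  19  16  19  74 135  80  80  79]
[[118, 134, 145], [87, 101, 110], [22, 25, 27], [37, 40, 42], [46, 51, 53], [46, 49, 52], [34, 38, 39], [25, 27, 31], [36, 38, 41], [39, 43, 45], [38, 42, 44], [37, 40, 44], [39, 43, 44], [37, 42, 43], [39, 42, 44], [37, 42, 43], [40, 43, 47], [41, 46, 49], [39, 43, 46], [40, 44, 45]]
```

```bash
python3 - <<'E'
from h import *
a=cv2.imread("pics/side4.png",0);s=cv2.imread("pics/side1.png",0)
print("hub bottom cols 229,230,242..245\n",[(r,a[r,[229,230,243,244,245]].tolist()) for r in range(220,227)])
print("hub top\n",[(r,a[r,[230,231,240,241,242]].tolist()) for r in range(196,214)])
print("shaft\n",[(r,s[r,[236,238,240]].tolist()) for r in list(range(216,228))+list(range(232,239))])
w=np.radians(14.7)
for z in (.085,.108): print(proj("side",sq(.5717,.1095,w,.02,z)).round(1).tolist())
print(proj("side",sq(.5717,.1095,w,.018,.111)).round(1).tolist(), proj("side",cyl(.5717,.1095,.016,.116)).round(1)[:,1].min(), proj("side",cyl(.5717,.1095,.016,.116)).round(1)[:,1].max())
print(proj("top",[[.57,.11,.1],[.57,.112,.1],[.572,.11,.1]]))
E
```

```text
hub bottom cols 229,230,242..245
 [(220, [42, 43, 20, 21, 22]), (221, [41, 42, 19, 21, 20]), (222, [41, 43, 20, 22, 23]), (223, [77, 75, 29, 32, 33]), (224, [133, 127, 56, 87, 99]), (225, [152, 145, 84, 136, 157]), (226, [154, 145, 76, 128, 153])]
hub top
 [(196, [154, 149, 106, 109, 112]), (197, [153, 151, 107, 106, 105]), (198, [150, 146, 119, 117, 116]), (199, [125, 122, 113, 114, 118]), (200, [25, 26, 68, 69, 70]), (201, [28, 30, 55, 55, 54]), (202, [30, 40, 55, 54, 49]), (203, [34, 50, 40, 40, 34]), (204, [39, 50, 43, 42, 43]), (205, [51, 49, 42, 41, 43]), (206, [51, 47, 42, 40, 43]), (207, [51, 48, 42, 41, 38]), (208, [51, 49, 45, 40, 36]), (209, [48, 49, 43, 40, 42]), (210, [44, 50, 41, 45, 43]), (211, [45, 52, 37, 42, 42]), (212, [45, 56, 36, 41, 38]), (213, [45, 59, 35, 33, 21])]
shaft
 [(216, [145, 141, 135]), (217, [146, 139, 137]), (218, [147, 138, 139]), (219, [144, 137, 135]), (220, [140, 129, 127]), (221, [129, 122, 122]), (222, [120, 125, 123]), (223, [112, 121, 123]), (224, [96, 117, 108]), (225, [96, 100, 87]), (226, [103, 102, 97]), (227, [103, 105, 107]), (232, [104, 105, 104]), (233, [105, 103, 105]), (234, [103, 103, 103]), (235, [87, 89, 93]), (236, [39, 39, 53]), (237, [25, 25, 25]), (238, [25, 27, 29])]
[[233.9, 236.1], [242.8, 236.5], [243.4, 230.8], [234.7, 230.4]]
[[233.8, 228.2], [242.8, 228.6], [243.4, 222.9], [234.6, 222.6]]
[[234.2, 226.9], [242.3, 227.2], [242.9, 222.1], [235.0, 221.8]] 220.5 225.0
[[202.21737739 203.14231824]
 [201.43393732 203.1361697 ]
 [202.23842995 202.35741207]]
```

Request:
arm_command(
  motion=[
    {"travel": [-0.05,-0.063,0],"delta_rot": [0,0,0],"hand": 30},
    {"travel": [-0.05,-0.063,-0.2],"delta_rot": [0,0,0],"hand": 30},
    {"travel": [-0.05,-0.063,-0.35],"delta_rot": [0,0,0],"hand": 30},
    {"travel": [-0.05,-0.063,-0.4],"delta_rot": [0,0,0],"hand": 30},
    {"travel": [-0.05,-0.063,-0.4],"delta_rot": [0,0,0],"hand": 30},
  ],
)

```text
t: 8.57
ee_pos: [0.5729, 0.1055, 0.1445]
tool_rot: [[0.001, -0.258, 0.966], [0.0, 0.966, 0.258], [-1.0, 0.0, 0.001]]
force: [-0.2, 0.3, -2.3]
width: 0.0398
```

Request:
arm_command(
  motion=[
    {"travel": [0,-0.01,-0.08],"delta_rot": [0,0,0],"hand": 30},
    {"travel": [0,-0.01,-0.12],"delta_rot": [0,0,0],"hand": 30},
    {"travel": [0,-0.01,-0.12],"delta_rot": [0,0,0],"hand": 30},
  ],
)

```text
t: 8.95
ee_pos: [0.5729, 0.1051, 0.1396]
tool_rot: [[0.0, -0.258, 0.966], [0.0, 0.966, 0.258], [-1.0, 0.0, 0.001]]
force: [0.8, 0.6, -2.0]
width: 0.0397
```

Request:
arm_command(
  motion=[
    {"travel": [0,0,-0.05],"delta_rot": [0,0,0],"hand": 30},
    {"travel": [0,0,-0.1],"delta_rot": [0,0,0],"hand": 30},
    {"travel": [0,0,-0.1],"delta_rot": [0,0,0],"hand": 30},
  ],
)

```text
t: 9.32
ee_pos: [0.5729, 0.1048, 0.1355]
tool_rot: [[0.001, -0.257, 0.966], [-0.0, 0.966, 0.257], [-1.0, -0.0, 0.001]]
force: [1.8, -1.8, -3.7]
width: 0.0397
```

Request:
arm_command(
  motion=[
    {"travel": [0,0,-0.1],"delta_rot": [0,0,0],"hand": 30},
    {"travel": [0,0,-0.2],"delta_rot": [0,0,0],"hand": 30},
    {"travel": [0,0,-0.25],"delta_rot": [0,0,0],"hand": 30},
    {"travel": [0,0,-0.25],"delta_rot": [0,0,0],"hand": 30},
  ],
)

```text
t: 9.82
ee_pos: [0.5729, 0.1048, 0.1253]
tool_rot: [[0.001, -0.257, 0.966], [-0.0, 0.966, 0.257], [-1.0, -0.0, 0.0]]
force: [2.9, -2.5, -4.6]
width: 0.0398
```

Request:
arm_command(
  motion=[
    {"travel": [0.01,-0.01,-0.1],"delta_rot": [0,0,0],"hand": 30},
    {"travel": [0.01,-0.01,-0.2],"delta_rot": [0,0,0],"hand": 30},
    {"travel": [0.01,-0.01,-0.26],"delta_rot": [0,0,0],"hand": 30},
    {"travel": [0.01,-0.01,-0.26],"delta_rot": [0,0,0],"hand": 30},
  ],
)

```text
t: 10.32
ee_pos: [0.5735, 0.1047, 0.1158]
tool_rot: [[0.001, -0.257, 0.966], [0.001, 0.966, 0.257], [-1.0, 0.001, 0.001]]
force: [-8.1, 0.6, 19.7]
width: 0.0398
```

Request:
arm_command(
  motion=[
    {"travel": [0,0,0.03],"delta_rot": [0,0,0],"hand": 58},
    {"travel": [0,0,0.03],"delta_rot": [0,0,0],"hand": 58},
    {"travel": [0,0,0.03],"delta_rot": [0,0,0],"hand": 58},
    {"travel": [0,0,0.8],"delta_rot": [0,0,0],"hand": 58},
    {"travel": [0,0,1.6],"delta_rot": [0,0,0],"hand": 58},
    {"travel": [0,0,2.2],"delta_rot": [0,0,0],"hand": 58},
    {"travel": [-0.18,0.7,2.2],"delta_rot": [0,0,0],"hand": 58},
    {"travel": [-0.36,1.39,2.2],"delta_rot": [0,0,0],"hand": 58},
    {"travel": [-0.36,1.39,2.2],"delta_rot": [0,0,0],"hand": 58},
  ],
)

```text
t: 11.45
ee_pos: [0.5585, 0.1625, 0.2035]
tool_rot: [[0.0, -0.261, 0.965], [0.001, 0.965, 0.261], [-1.0, 0.001, 0.0]]
force: [-0.5, 0.2, 0.5]
width: 0.0583
```

```bash
python3 - <<'E'
from h import *
s=robot.get_state();print(s["t"],s["ee_pos"],np.round(s["force"],2))
a=viewer.read_camera("side");b=viewer.read_camera("top")
cv2.imwrite("pics/side5.png",a[:,:,::-1]);cv2.imwrite("pics/top5.png",b[:,:,::-1])
for n in ["crank_hub","crank_handle"]:
  for c in ["side","top"]:
    for d in models.landmark_of(c,n)[:1]: print(n,c,round(d["score"],2),np.round(d["location"],4))
h=np.array([.573,.107]);w=np.radians(104.9);hd=h+.055*np.array([np.cos(w),np.sin(w)])
print(hd,proj("side",[[*hd,.147],[*hd,.1]]))
g=np.hstack([cv2.resize(a[180:260,197:277],(400,400),interpolation=2),cv2.resize(a[240:340,180:280],(400,400),interpolation=2)])
cv2.imwrite("pics/v6.png",g[:,:,::-1])
E
```

```text
11.45 [0.55850801 0.1624974  0.20346497] [-0.46  0.24  0.5 ]
crank_hub side 0.96 [0.5722 0.1065 0.0993]
crank_hub top 0.79 [0.5752 0.1083 0.0988]
crank_handle side 0.59 [0.5558 0.163  0.1253]
crank_handle top 0.64 [0.563  0.1604 0.1186]
[0.5588577  0.16015068] [[236.17149277 226.8304342 ]
 [236.42144363 243.99750569]]
```

View pics/v6.png

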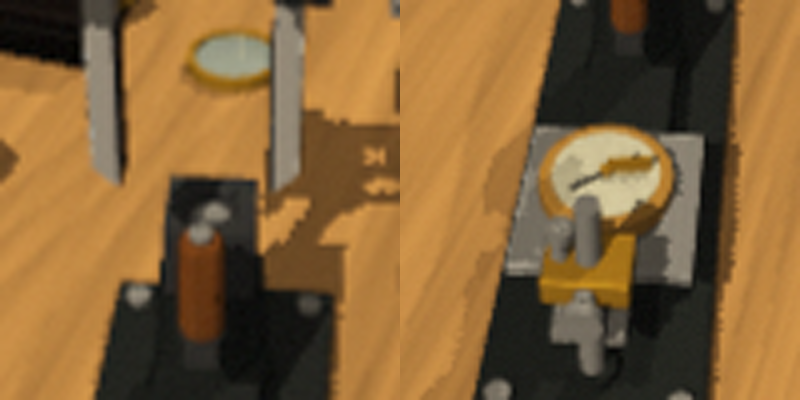

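Left: crank sits down on the housing with the handle at (202,285), and the fingers straddle it from above. Right: the compass is on the table, with the collar's front at (588,275) above the lug. Now gripping the handle.

Request:
arm_command(
  motion=[
    {"travel": [0.01,-0.03,-0.8],"delta_rot": [0,0,0],"hand": 58},
    {"travel": [0.01,-0.03,-1.5],"delta_rot": [0,0,0],"hand": 58},
    {"travel": [0.01,-0.03,-1.76],"delta_rot": [0,0,0],"hand": 45},
    {"travel": [0.01,-0.03,-1.76],"delta_rot": [0,0,0],"hand": 30},
    {"travel": [0.01,-0.03,-1.76],"delta_rot": [0,0,0],"hand": 15},
    {"travel": [0.01,-0.03,-1.76],"delta_rot": [0,0,0],"hand": 10},
    {"travel": [0.01,-0.03,-1.76],"delta_rot": [0,0,0],"hand": 10},
    {"travel": [0.01,-0.03,-1.76],"delta_rot": [0,0,0],"hand": 10},
  ],
  force=40,
)

```text
t: 12.75
ee_pos: [0.56, 0.1585, 0.1339]
tool_rot: [[0.002, -0.256, 0.967], [0.001, 0.967, 0.256], [-1.0, 0.001, 0.002]]
force: [0.5, 2.5, 6.1]
width: 0.0189
```

```bash
cat > wind.py <<'E'
import sys,numpy as np
p0,step,n=map(float,sys.argv[1:4]);r=1.375
for k in range(1,int(n)+1):
    p=np.radians(p0-step*k);q=np.radians(p0);print(round(p0-step*k,1),[round(r*(np.cos(p)-np.cos(q)),3),round(r*(np.sin(p)-np.sin(q)),3)])
E
python3 wind.py 104 20 10
```

```text
84.0 [np.float64(0.476), np.float64(0.033)]
64.0 [np.float64(0.935), np.float64(-0.098)]
44.0 [np.float64(1.322), np.float64(-0.379)]
24.0 [np.float64(1.589), np.float64(-0.775)]
4.0 [np.float64(1.704), np.float64(-1.238)]
-16.0 [np.float64(1.654), np.float64(-1.713)]
-36.0 [np.float64(1.445), np.float64(-2.142)]
-56.0 [np.float64(1.102), np.float64(-2.474)]
-76.0 [np.float64(0.665), np.float64(-2.668)]
-96.0 [np.float64(0.189), np.float64(-2.702)]
```

Request:
arm_command(
  motion=[
    {"travel": [0.476,0.033,0],"delta_rot": [0,0,0],"hand": 10},
    {"travel": [0.935,-0.098,0],"delta_rot": [0,0,0],"hand": 10},
    {"travel": [1.322,-0.379,0],"delta_rot": [0,0,0],"hand": 10},
    {"travel": [1.589,-0.775,0],"delta_rot": [0,0,0],"hand": 10},
    {"travel": [1.704,-1.238,0],"delta_rot": [0,0,0],"hand": 10},
    {"travel": [1.654,-1.713,0],"delta_rot": [0,0,0],"hand": 10},
    {"travel": [1.445,-2.142,0],"delta_rot": [0,0,0],"hand": 10},
    {"travel": [1.445,-2.142,0],"delta_rot": [0,0,0],"hand": 10},
  ],
)

```text
t: 13.75
ee_pos: [0.6177, 0.0718, 0.1341]
tool_rot: [[0.002, -0.255, 0.967], [0.001, 0.967, 0.255], [-1.0, 0.001, 0.002]]
force: [0.4, -1.7, 2.8]
width: 0.019
```

```bash
python3 - <<'E'
from h import *
s=robot.get_state();print(s["t"],s["ee_pos"],np.round(s["force"],2))
a=viewer.read_camera("side");cv2.imwrite("pics/side6.png",a[:,:,::-1])
for n in ["jack_table","collar","crank_handle","crank_hub"]:
    for d in models.landmark_of("side",n)[:1]: print(n,round(d["score"],2),np.round(d["location"],4))
g=np.hstack([cv2.resize(a[170:260,190:280],(400,400),interpolation=2),cv2.resize(a[255:325,195:265],(400,400),interpolation=2)])
cv2.imwrite("pics/v7.png",g[:,:,::-1])
E
```

```text
13.75 [0.61765159 0.07182566 0.13413583] [ 0.39 -1.7   2.77]
jack_table 0.79 [0.5431 0.2474 0.0651]
collar 0.64 [0.522  0.3123 0.0853]
crank_handle 0.93 [0.6133 0.0751 0.1258]
crank_hub 0.75 [0.5719 0.1036 0.1019]
```

View pics/v7.png

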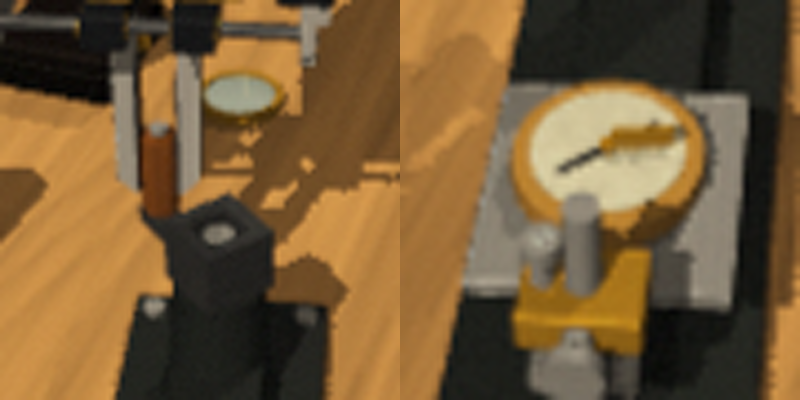

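Left: the hub is flat on the housing with the pilot showing in the bore at (220,233), and the handle is gripped at (158,170). Right: the compass is still on the table and the collar's front lower edge is at about (580,345). I'll estimate the gap from this.

```bash
python3 - <<'E'
from h import *
w=np.radians(14.2);ey=np.array([-np.sin(w),np.cos(w)]);ex=np.array([np.cos(w),np.sin(w)]);S=np.array([.5717,.1067])
def J(x,y,z): return [*(S+x*ex+(y+.065)*ey),z]
print("table front corners z.064",proj("side",[J(-.045,.12,.0642),J(.045,.12,.0642),J(-.045,.12,.058),J(.045,.12,.058),J(-.045,.03,.0642),J(.045,.03,.0642)]).round(1).tolist())
for z in (.075,.08,.085,.09): print(z,proj("side",[J(-.02,.16,z),J(.02,.16,z),J(-.02,.16,z+.016),J(.02,.16,z+.016)]).round(1).tolist())
print("post top",proj("side",[J(0,.145,.132)]).round(1))
a=cv2.imread("pics/side6.png")
c=lambda u,v:(195+u/5.714-.5,255+v/5.714-.5)
print("meas table FR/FL/BR/BL",[np.round(c(*p),1).tolist() for p in((730,308-0),(465,290),(748,95),(503,85))] and [np.round(c(p[0]-400,p[1]),1).tolist() for p in((730,308),(465,290),(748,95),(503,85))])
print("meas collar lowR, lowL, upR, upL, post", [np.round(c(p[0]-400,p[1]),1).tolist() for p in((640,352),(515,345),(645,315),(517,310),(582,203))])
E
python3 wind.py -36 20 9
```

```text
table front corners z.064 [[254.1, 306.3], [206.5, 303.7], [254.1, 308.4], [206.7, 305.8], [256.5, 270.9], [213.7, 268.7]]
0.075 [[238.9, 320.0], [216.4, 318.7], [238.8, 314.1], [216.1, 312.8]]
0.08 [[238.9, 318.1], [216.3, 316.9], [238.8, 312.3], [215.9, 311.0]]
0.085 [[238.8, 316.3], [216.2, 315.1], [238.8, 310.4], [215.8, 309.1]]
0.09 [[238.8, 314.5], [216.1, 313.2], [238.7, 308.5], [215.7, 307.2]]
post top [[227.9 290.8]]
meas table FR/FL/BR/BL [[252.3, 308.4], [205.9, 305.3], [255.4, 271.1], [212.5, 269.4]]
meas collar lowR, lowL, upR, upL, post [[236.5, 316.1], [214.6, 314.9], [237.4, 309.6], [215.0, 308.8], [226.4, 290.0]]
-56.0 [np.float64(-0.344), np.float64(-0.332)]
-76.0 [np.float64(-0.78), np.float64(-0.526)]
-96.0 [np.float64(-1.256), np.float64(-0.559)]
-116.0 [np.float64(-1.715), np.float64(-0.428)]
-136.0 [np.float64(-2.101), np.float64(-0.147)]
-156.0 [np.float64(-2.369), np.float64(0.249)]
-176.0 [np.float64(-2.484), np.float64(0.712)]
-196.0 [np.float64(-2.434), np.float64(1.187)]
-216.0 [np.float64(-2.225), np.float64(1.616)]
```

Request:
arm_command(
  motion=[
    {"travel": [-0.344,-0.332,0],"delta_rot": [0,0,0],"hand": 10},
    {"travel": [-0.78,-0.526,0],"delta_rot": [0,0,0],"hand": 10},
    {"travel": [-1.256,-0.559,0],"delta_rot": [0,0,0],"hand": 10},
    {"travel": [-1.715,-0.428,0],"delta_rot": [0,0,0],"hand": 10},
    {"travel": [-2.101,-0.147,0],"delta_rot": [0,0,0],"hand": 10},
    {"travel": [-2.369,0.249,0],"delta_rot": [0,0,0],"hand": 10},
    {"travel": [-2.484,0.712,0],"delta_rot": [0,0,0],"hand": 10},
    {"travel": [-2.434,1.187,0],"delta_rot": [0,0,0],"hand": 10},
    {"travel": [-2.225,1.616,0],"delta_rot": [0,0,0],"hand": 10},
    {"travel": [-2.225,1.616,0],"delta_rot": [0,0,0],"hand": 10},
  ],
)

```text
t: 15.25
ee_pos: [0.5301, 0.1388, 0.1339]
tool_rot: [[0.003, -0.259, 0.966], [-0.0, 0.966, 0.259], [-1.0, -0.001, 0.003]]
force: [3.1, -1.5, 0.9]
width: 0.0193
```

```bash
python3 wind.py -216 20 6
```

```text
-236.0 [np.float64(0.344), np.float64(0.332)]
-256.0 [np.float64(0.78), np.float64(0.526)]
-276.0 [np.float64(1.256), np.float64(0.559)]
-296.0 [np.float64(1.715), np.float64(0.428)]
-316.0 [np.float64(2.101), np.float64(0.147)]
-336.0 [np.float64(2.369), np.float64(-0.249)]
```

Request:
arm_command(
  motion=[
    {"travel": [0.344,0.332,0],"delta_rot": [0,0,0],"hand": 10},
    {"travel": [0.78,0.526,0],"delta_rot": [0,0,0],"hand": 10},
    {"travel": [1.256,0.559,0],"delta_rot": [0,0,0],"hand": 10},
    {"travel": [1.715,0.428,0],"delta_rot": [0,0,0],"hand": 10},
    {"travel": [2.101,0.147,0],"delta_rot": [0,0,0],"hand": 10},
    {"travel": [2.101,0.147,0],"delta_rot": [0,0,0],"hand": 10},
  ],
)

```text
t: 16.0
ee_pos: [0.6138, 0.1431, 0.1336]
tool_rot: [[0.001, -0.257, 0.966], [-0.002, 0.966, 0.257], [-1.0, -0.002, 0.0]]
force: [-5.7, -5.8, 7.6]
width: 0.0185
```

```bash
cat > ft.py <<'E'
from h import *
s=robot.get_state();C=np.array([.5733,.1051]);d=s["ee_pos"][:2]-C;a=np.degrees(np.arctan2(d[1],d[0]))
u=d/np.linalg.norm(d);t=np.array([u[1],-u[0]]) # clockwise tangent
F=s["force"][:2];print("t",s["t"],"ang",a.round(1),"r",np.linalg.norm(d).round(4),"resist",(-F@t).round(2),"radial",(F@u).round(2),"tq",np.round(s["torque"],2))
E
python3 ft.py; python3 wind.py -316 2 10
```

```text
t 16.0 ang 43.2 r 0.0556 resist -0.37 radial -8.15 tq [-1.74  1.61 -0.03]
-318.0 [np.float64(0.033), np.float64(-0.035)]
-320.0 [np.float64(0.064), np.float64(-0.071)]
-322.0 [np.float64(0.094), np.float64(-0.109)]
-324.0 [np.float64(0.123), np.float64(-0.147)]
-326.0 [np.float64(0.151), np.float64(-0.186)]
-328.0 [np.float64(0.177), np.float64(-0.227)]
-330.0 [np.float64(0.202), np.float64(-0.268)]
-332.0 [np.float64(0.225), np.float64(-0.31)]
-334.0 [np.float64(0.247), np.float64(-0.352)]
-336.0 [np.float64(0.267), np.float64(-0.396)]
```

```bash
sed -i 's/C=np.array(\[.5733,.1051\])/C=np.array([.573,.1045])/' ft.py; cat >> ft.py <<'E'
import sys
st,n=float(sys.argv[1]),int(sys.argv[2])
for k in range(1,n+1):
    p=np.radians(a-st*k);print(np.round((C+.055*np.array([np.cos(p),np.sin(p)])-s["ee_pos"][:2])/.04,3).tolist())
E
python3 ft.py 5 6
```

```text
t 16.0 ang 43.4 r 0.0562 resist -0.34 radial -8.15 tq [-1.74  1.61 -0.03]
[0.057, -0.111]
[0.127, -0.208]
[0.189, -0.311]
[0.241, -0.419]
[0.284, -0.531]
[0.317, -0.647]
```

Request:
arm_command(
  motion=[
    {"travel": [0.057,-0.111,0],"delta_rot": [0,0,0],"hand": 10},
    {"travel": [0.127,-0.208,0],"delta_rot": [0,0,0],"hand": 10},
    {"travel": [0.189,-0.311,0],"delta_rot": [0,0,0],"hand": 10},
    {"travel": [0.241,-0.419,0],"delta_rot": [0,0,0],"hand": 10},
    {"travel": [0.284,-0.531,0],"delta_rot": [0,0,0],"hand": 10},
  ],
)

```text
t: 16.62
ee_pos: [0.6253, 0.1235, 0.1338]
tool_rot: [[0.001, -0.259, 0.966], [0.0, 0.966, 0.259], [-1.0, -0.0, 0.001]]
force: [-0.3, 5.4, 7.3]
width: 0.0189
```

```bash
python3 ft.py 2.5 5
```

```text
t 16.625 ang 20.0 r 0.0556 resist 5.17 radial 1.53 tq [1.16 0.51 0.01]
[0.004, -0.062]
[0.021, -0.12]
[0.035, -0.178]
[0.047, -0.237]
[0.056, -0.296]
```

Request:
arm_command(
  motion=[
    {"travel": [0.004,-0.062,0],"delta_rot": [0,0,0],"hand": 10},
    {"travel": [0.021,-0.12,0],"delta_rot": [0,0,0],"hand": 10},
    {"travel": [0.035,-0.178,0],"delta_rot": [0,0,0],"hand": 10},
    {"travel": [0.047,-0.237,0],"delta_rot": [0,0,0],"hand": 10},
    {"travel": [0.056,-0.296,0],"delta_rot": [0,0,0],"hand": 10},
  ],
)

```text
t: 17.25
ee_pos: [0.6279, 0.1129, 0.134]
tool_rot: [[0.001, -0.26, 0.966], [0.001, 0.966, 0.26], [-1.0, 0.001, 0.002]]
force: [2.3, 4.3, 3.8]
width: 0.0191
```

```bash
python3 ft.py 2.5 5
```

```text
t 17.25 ang 8.7 r 0.0555 resist 3.88 radial 2.9 tq [ 1.05 -0.3  -0.04]
[-0.005, -0.061]
[0.0, -0.121]
[0.003, -0.181]
[0.002, -0.241]
[-0.0, -0.301]
```

Request:
arm_command(
  motion=[
    {"travel": [-0.005,-0.061,0],"delta_rot": [0,0,0],"hand": 10},
    {"travel": [0.0,-0.121,0],"delta_rot": [0,0,0],"hand": 10},
    {"travel": [0.003,-0.181,0],"delta_rot": [0,0,0],"hand": 10},
    {"travel": [0.002,-0.241,0],"delta_rot": [0,0,0],"hand": 10},
    {"travel": [0.0,-0.301,0],"delta_rot": [0,0,0],"hand": 10},
  ],
)

```text
t: 17.88
ee_pos: [0.6284, 0.1016, 0.1341]
tool_rot: [[0.002, -0.261, 0.965], [0.002, 0.965, 0.261], [-1.0, 0.001, 0.003]]
force: [4.9, 3.7, 3.0]
width: 0.0187
```

```bash
python3 ft.py 2.5 5
```

```text
t 17.875 ang -3.0 r 0.0555 resist 3.98 radial 4.67 tq [ 0.93 -0.77 -0.06]
[-0.016, -0.059]
[-0.023, -0.119]
[-0.033, -0.178]
[-0.045, -0.237]
[-0.06, -0.295]
```

Request:
arm_command(
  motion=[
    {"travel": [0.0,-0.06,0],"delta_rot": [0,0,0],"hand": 10},
    {"travel": [-0.006,-0.119,0],"delta_rot": [0,0,0],"hand": 10},
    {"travel": [-0.014,-0.178,0],"delta_rot": [0,0,0],"hand": 10},
    {"travel": [-0.025,-0.237,0],"delta_rot": [0,0,0],"hand": 10},
    {"travel": [-0.04,-0.295,0],"delta_rot": [0,0,0],"hand": 10},
  ],
)

```text
t: 18.5
ee_pos: [0.6266, 0.0896, 0.134]
tool_rot: [[0.002, -0.261, 0.965], [0.002, 0.965, 0.261], [-1.0, 0.001, 0.002]]
force: [0.8, 4.2, 3.1]
width: 0.019
```

```bash
sed -i 's/C=np.array(\[.573,.1045\])/C=np.array([.5735,.1047])/' ft.py; python3 ft.py 2.5 5
```

```text
t 18.5 ang -15.8 r 0.0552 resist 4.26 radial -0.42 tq [1.05 0.01 0.02]
[-0.022, -0.056]
[-0.042, -0.113]
[-0.065, -0.168]
[-0.09, -0.223]
[-0.117, -0.276]
```

Request:
arm_command(
  motion=[
    {"travel": [-0.018,-0.056,0],"delta_rot": [0,0,0],"hand": 10},
    {"travel": [-0.038,-0.113,0],"delta_rot": [0,0,0],"hand": 10},
    {"travel": [-0.06,-0.168,0],"delta_rot": [0,0,0],"hand": 10},
    {"travel": [-0.086,-0.223,0],"delta_rot": [0,0,0],"hand": 10},
  ],
)

```text
t: 19.0
ee_pos: [0.6232, 0.0806, 0.134]
tool_rot: [[0.002, -0.261, 0.965], [0.002, 0.965, 0.261], [-1.0, 0.001, 0.003]]
force: [2.0, 4.0, 2.5]
width: 0.0188
```

```bash
python3 ft.py 2.5 5
```

```text
t 19.0 ang -25.9 r 0.0552 resist 4.47 radial 0.1 tq [ 1.18 -0.44 -0.01]
[-0.032, -0.051]
[-0.062, -0.103]
[-0.093, -0.154]
[-0.128, -0.204]
[-0.164, -0.251]
```

Request:
arm_command(
  motion=[
    {"travel": [-0.028,-0.053,0],"delta_rot": [0,0,0],"hand": 10},
    {"travel": [-0.058,-0.105,0],"delta_rot": [0,0,0],"hand": 10},
    {"travel": [-0.09,-0.156,0],"delta_rot": [0,0,0],"hand": 10},
    {"travel": [-0.125,-0.206,0],"delta_rot": [0,0,0],"hand": 10},
  ],
)

```text
t: 19.5
ee_pos: [0.619, 0.0735, 0.1343]
tool_rot: [[0.004, -0.262, 0.965], [0.003, 0.965, 0.262], [-1.0, 0.002, 0.005]]
force: [7.7, 10.5, -0.1]
width: 0.019
```

```bash
python3 ft.py 2.5 5
```

```text
t 19.5 ang -34.4 r 0.0551 resist 13.01 radial 0.46 tq [ 2.68 -2.07 -0.04]
[-0.038, -0.047]
[-0.075, -0.094]
[-0.114, -0.139]
[-0.155, -0.183]
[-0.198, -0.225]
```

Contact: resistance jumped from about 4.2 N to 13 N. I'll hold still at the measured pose and read again.

Request:
arm_command(
  motion=[
    {"travel": [0,0,0],"delta_rot": [0,0,0],"hand": 10},
    {"travel": [0,0,0],"delta_rot": [0,0,0],"hand": 10},
  ],
)

```text
t: 19.75
ee_pos: [0.6192, 0.074, 0.1343]
tool_rot: [[0.005, -0.262, 0.965], [0.004, 0.965, 0.262], [-1.0, 0.002, 0.006]]
force: [4.3, 6.7, -0.2]
width: 0.0189
```

```bash
python3 ft.py -1 4
```

```text
t 19.75 ang -33.9 r 0.0551 resist 7.92 radial -0.15 tq [ 1.55 -0.98 -0.01]
[0.011, 0.021]
[0.024, 0.042]
[0.037, 0.062]
[0.049, 0.083]
```

Request:
arm_command(
  motion=[
    {"travel": [0.011,0.021,0],"delta_rot": [0,0,0],"hand": 10},
    {"travel": [0.024,0.042,0],"delta_rot": [0,0,0],"hand": 10},
    {"travel": [0.024,0.042,0],"delta_rot": [0,0,0],"hand": 10},
  ],
)

```text
t: 20.12
ee_pos: [0.6202, 0.0756, 0.1342]
tool_rot: [[0.005, -0.262, 0.965], [0.003, 0.965, 0.262], [-1.0, 0.002, 0.006]]
force: [3.5, 3.6, 0.5]
width: 0.0189
```

```bash
python3 ft.py -1 4
```

```text
t 20.125 ang -32.0 r 0.0551 resist 4.91 radial 1.09 tq [ 0.86 -0.59 -0.06]
[0.011, 0.021]
[0.023, 0.042]
[0.035, 0.063]
[0.047, 0.084]
```

Request:
arm_command(
  motion=[
    {"travel": [0.011,0.021,0],"delta_rot": [0,0,0],"hand": 10},
    {"travel": [0.023,0.042,0],"delta_rot": [0,0,0],"hand": 10},
    {"travel": [0.023,0.042,0],"delta_rot": [0,0,0],"hand": 10},
  ],
)

```text
t: 20.5
ee_pos: [0.6211, 0.0771, 0.1342]
tool_rot: [[0.005, -0.262, 0.965], [0.003, 0.965, 0.262], [-1.0, 0.002, 0.006]]
force: [1.6, 2.0, 1.1]
width: 0.019
```

```bash
python3 ft.py -1 4
```

```text
t 20.5 ang -30.1 r 0.055 resist 2.57 radial 0.39 tq [ 0.45 -0.37  0.01]
[0.011, 0.021]
[0.022, 0.042]
[0.034, 0.064]
[0.044, 0.085]
```

Request:
arm_command(
  motion=[
    {"travel": [0.011,0.021,0],"delta_rot": [0,0,0],"hand": 10},
    {"travel": [0.022,0.042,0],"delta_rot": [0,0,0],"hand": 10},
    {"travel": [0.022,0.042,0],"delta_rot": [0,0,0],"hand": 10},
  ],
)

```text
t: 20.88
ee_pos: [0.622, 0.0787, 0.1342]
tool_rot: [[0.005, -0.262, 0.965], [0.003, 0.965, 0.262], [-1.0, 0.002, 0.006]]
force: [0.6, 0.3, 0.6]
width: 0.019
```

```bash
python3 ft.py -1 4
```

```text
t 20.875 ang -28.2 r 0.055 resist 0.56 radial 0.42 tq [ 0.17 -0.12 -0.  ]
[0.011, 0.021]
[0.022, 0.043]
[0.032, 0.064]
[0.042, 0.086]
```

Force eased to about 0.5 N at the handle. The stop load can only back-drive the screw until it equals screw friction (about 3.6 N), which is inside the snug band. One more small ease, then let go and look.

Request:
arm_command(
  motion=[
    {"travel": [0.006,0.01,0],"delta_rot": [0,0,0],"hand": 10},
    {"travel": [0.006,0.01,0],"delta_rot": [0,0,0],"hand": 10},
  ],
)

```text
t: 21.12
ee_pos: [0.6222, 0.079, 0.1342]
tool_rot: [[0.005, -0.262, 0.965], [0.003, 0.965, 0.262], [-1.0, 0.002, 0.005]]
force: [0.9, -0.1, 2.6]
width: 0.0186
```

```bash
python3 ft.py 1 4; python3 - <<'E'
from h import *
a=viewer.read_camera("side");cv2.imwrite("pics/side8.png",a[:,:,::-1])
g=np.hstack([cv2.resize(a[180:260,197:277],(400,400),interpolation=2),cv2.resize(a[255:325,195:265],(400,400),interpolation=2)])
cv2.imwrite("pics/v8.png",g[:,:,::-1])
for d in models.landmark_of("side","jack_table")[:1]: print(np.round(d["location"],4))
E
```

```text
t 21.125 ang -27.9 r 0.055 resist 0.37 radial 0.86 tq [-0.02  0.12  0.01]
[-0.012, -0.021]
[-0.024, -0.042]
[-0.036, -0.062]
[-0.049, -0.083]
[0.5475 0.248  0.0812]
```

View pics/v8.png

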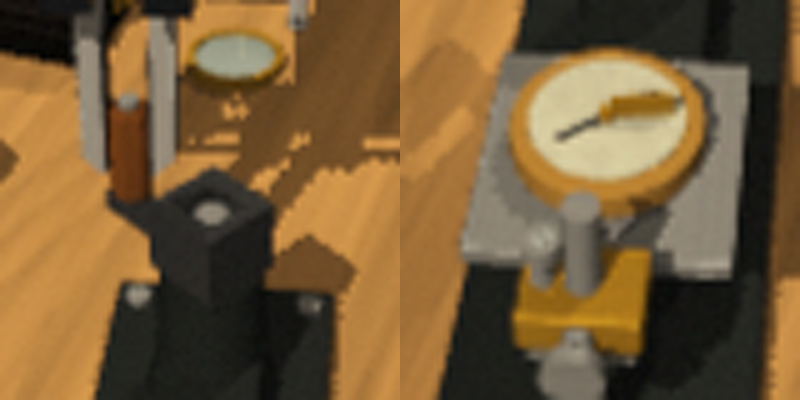

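Left: crank home on the shaft and the handle still held. Right: the table is raised with its lug up under the collar at (575,345), and the compass still on the table. Releasing with a small opening, then going straight up.

Request:
arm_command(
  motion=[
    {"travel": [0,0,0],"delta_rot": [0,0,0],"hand": 30},
    {"travel": [0,0,0],"delta_rot": [0,0,0],"hand": 30},
    {"travel": [0,0,0.3],"delta_rot": [0,0,0],"hand": 30},
    {"travel": [0,0,1],"delta_rot": [0,0,0],"hand": 30},
    {"travel": [0,0,2],"delta_rot": [0,0,0],"hand": 30},
    {"travel": [0,0,3],"delta_rot": [0,0,0],"hand": 30},
    {"travel": [0,0,3],"delta_rot": [0,0,0],"hand": 30},
  ],
)

```text
t: 22.1
ee_pos: [0.6233, 0.0788, 0.2577]
tool_rot: [[0.009, -0.262, 0.965], [0.004, 0.965, 0.261], [-1.0, 0.002, 0.01]]
force: [-0.3, -0.1, -0.6]
width: 0.03
```

```bash
python3 - <<'E'
from h import *
s=robot.get_state();print(s["t"],s["ee_pos"],np.round(s["force"],2),s["width"])
a=viewer.read_camera("side");b=viewer.read_camera("top");old=cv2.imread("pics/side8.png")[:,:,::-1]
for n in ["crank_handle","crank_hub","jack_table","compass"]:
    for d in models.landmark_of("side",n)[:2]: print(n,round(d["score"],2),np.round(d["location"],4))
print("table diff",np.abs(a[255:325,195:265].astype(int)-old[255:325,195:265]).mean())
g=np.hstack([cv2.resize(a[160:330,180:350],(400,400),interpolation=2),cv2.resize(a[255:325,195:265],(400,400),interpolation=2)])
cv2.imwrite("pics/v9.png",g[:,:,::-1])
E
```

```text
22.1 [0.62334205 0.07878078 0.25774614] [-0.29 -0.1  -0.55] 0.02996311219438531
crank_handle 0.74 [0.617  0.0844 0.1274]
crank_hub 0.8 [0.574  0.1052 0.1016]
jack_table 0.96 [0.5432 0.2476 0.0807]
compass 0.7 [0.541  0.2429 0.08  ]
compass 0.67 [0.3995 0.3112 0.0006]
table diff 4.521768707482993
```

View pics/v9.png

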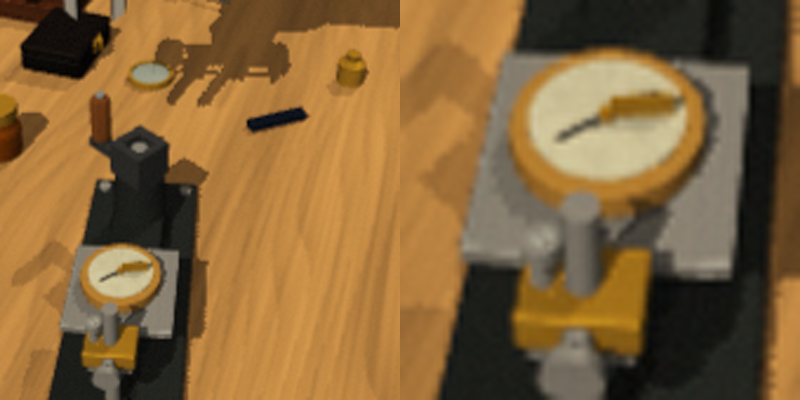

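```bash
python3 -c "
from plant import robot
print(robot.close_job())"
```

```text
the job is handed in; nothing more can be done
None
```

The crank is home on the shaft and the table is wound up to the stop screw. The job was handed in about 22 s in, but the final load on the stop is inferred rather than measured.

- **Fit:** I gripped the crank by its hub and lowered it over the shaft. It stopped at the expected height with 20 N upward, and the pictures show the hub flat on the housing.
- **Winding:** I wound it clockwise by the handle, about 1.4 turns. Resistance ran at 4 to 4.5 N, then rose to 13.0 N at the stop. That is about 8.8 N added, which is briefly above the 8 N snug limit but below the 14 N forcing limit.
- **Easing off:** I backed the handle off gently to about 0.4 N and let go. Screw friction should hold about 3.6 to 4 N added on the stop, which is inside the snug band but near its lower edge. I did not feel for it again after letting go.
- **Last checks:** The gripper is clear, with near-zero force on the tool. The table is up with its lug under the collar, the compass is standing on it, and the crank is on the shaft. The lens, keeper bar, case, weight and orange look-alike looked undisturbed. The screwdriver was not in the last view, and the oil pot was only partly in it.
- **Disagreements:** The top and side cameras differed by 2 to 4 mm on the shaft position. I used a compromise between the two, and the fit went in without a search.

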